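Fit the brass bush on the wear tester

ROBOT

A 6-joint arm with a two-finger parallel gripper is mounted at the origin on the work surface. World frame = base frame: x ahead of the robot, y to its left, z up, the work surface at z = 0. Lengths are in m, angles in rad, forces in N, time in s.
With the tool pointing down it reaches from about 0.25 to 0.775 m from the base axis. Payload 4 kg.
Tool frame: the origin (TCP) lies at the centre of the arm's flange, where the gripper is bolted on; the fingertips stand 199 mm ahead of it and the grasp point (between the pads) lies 180 mm ahead of it (robot.tcp_to_tips is the z of the fingertips in the tool frame, in m); z points along the fingers, y is the line along which they close (so a half turn about z gives the same grasp; the last joint's range is limited). The gripper opens to 94 mm and grips with 3 to 60 N. Pads are 16 mm wide; open, the fingers measure 119 mm over their backs; the gripper's body (75 mm by 177 mm) begins 78 mm behind the grasp point.
Start: joints at [1.183, 0.087, 1.371, -0, 1.684, -0.103], TCP at [0.155, 0.528, 0.405] pointing down, gripper open.
Joint ranges: [-3.1, 3.1], [-0.76, 2.03], [0.27, 2.55], [-1.08, 4.22], [0.17, 2.65], [-2.57, 2.57]. Speed limits (rad/s): [2.79, 2.79, 3.14, 3.14, 3.14, 3.14].

INTERFACE

Orientations are given as [roll, pitch, yaw] about the fixed x, y, z axes, in that order (R = Rz(yaw) Ry(pitch) Rx(roll)).
In Python, from bench import robot gives the robot as it stands.
- The arm moves only by the tool play_rows, never from a script. Its arguments are lists of equal length, an entry for each row: "translation": the shift along the tool's x, y, z scaled (see below), a list of three; "twist": the turn, a rotation vector about the tool's x, y, z scaled (see below), a list of three; "gripper": the opening, from -1 (shut) to 1 (fully open). A call has 1 to 8 rows; each row shifts and turns the commanded pose from where the row before left it, along the tool's axes as they then stand; what a row does not reach is not made up. The controller multiplies each number of a shift by 0.04 m and each number of a turn by 0.1 rad. A row lasts 1/10 s, in which the tool goes at most 50 mm and 8.59 degrees, less where a joint would pass 70% of its speed; a pose out of reach is approached as far as the arm can. A call with a number of a shift or a turn outside -1 to 1 is refused whole. A call with a gripper value outside its range is refused whole. The fingers move at their own pace and stop on an object; the grip force is fixed at half the most. Time passes only in rows, so rows that do not move let the fingers close. It gives the time, the measured TCP pose, the force, the opening and the grip force at its end, in the units of the state.
- robot.get_obs(): the state, without advancing time (a new reading comes with each control period).
- robot.snapshot(name): name is "scene" or "top" or "wrist"; returns the picture (400x640x3 uint8, red, green, blue); there is no depth.
- robot.camera_model(name): a dict with "camera_matrix" (3x3 intrinsics, pixels), "rvec" (rotation vector, rad) and "tvec" (3), from world to camera coordinates, as OpenCV has them. Camera axes: x right, y down, z forward; pixel columns grow to the right and rows downward; lengths in m; the calibration is good to about 2 mm. A picture is of the moment at which its call begins: read the wrist's pose just before it. camera_model takes no time and is no camera call; for the wrist camera it gives the pose at the moment of the call.
- robot.close_job(): hands the job in; it is judged then, once.
Trained networks look in the newest picture that a camera, given by its name, has taken for a name from the list of things; names that differ only in an ending like _2 or _b are one class to them, and where a whole thing is asked for, a point or a joint stands for the part that bears it (a point fixed in the world has none). Each returns a list of dicts, best first, with "score" (0 to 1); they miss things now and then, are a little off and sometimes report something else, mostly with a low value. They report only what shows in the picture. A call takes as long as a camera call.
- robot.recognise(name, camera): "centre" ([x, y, z] in m, in world coordinates, good to about 4 mm: the middle of the surface that is visible of it).
- robot.spot_point(name, camera): "centre" ([x, y, z] in m, in world coordinates, good to about 4 mm: a listed point, or the origin of a listed thing).
The state is a dict: "time": time; "joint_positions": joint angles; "qvel": joint speeds; "joint_torque": joint torques, N m; "tool_pos": TCP position; "ee_rot": TCP orientation; "wrist_force": force on the tool from outside, world axes, zero at the start; "wrist_torque": the same for the moment, N m; "width": finger opening in m; "finger_force": force on a finger pad.
Only numpy, scipy, OpenCV 4.12 (cv2) and the standard library are available. Lean on these libraries where they do the work, as an engineer would, in place of code of your own. Each camera call takes 0.05 s, during which the arm holds its last target. There are 200 camera calls.

TASK

In the oil laboratory, pick up the brass-coloured bush and slide it over the upright steel shaft of the blue wear tester. Lower it in the grip all the way to its seat rather than letting it drop, then let go so that it sits flat, fully home around the shaft; leave the silver and the black bush where they stand.

Things in the scene. Friction and masses are not known exactly. Their poses are not given: they have to be found in the camera images.
- brass_bush: the yellow brass bush to fit: a plain upright ring, outer diameter 54 mm, bore 38 mm (wall 8 mm), height 45 mm, about 0.45 kg; origin at the centre of its underside, z up along the bore. Stands on the bench; grip it across its outside from above, at any yaw
- shaft_seat (a point): top centre of the tester's dark seat disc (68 mm across, 36 mm above the bench), z up along the shaft. The fixed steel shaft, 20 mm thick, rises 56 mm above this point, its top 12 mm tapering to 8 mm. Fully home, the underside of the bush is at this level. Base plate blue, 6 mm below the seat; a grey box stands 84 mm from the axis along the point's +y, its top 40 mm above the seat
- steel_bush: the silver-grey bush, same shape and size as the brass one (outer diameter 54 mm, bore 38 mm, height 45 mm), standing upright on the bench; origin at the centre of its underside. A bystander: leave it where it stands
- black_bush: the black plastic bush, same shape and size as the brass one (outer diameter 54 mm, bore 38 mm, height 45 mm), standing upright on the bench; origin at the centre of its underside. A bystander: leave it where it stands

How it is judged:
On the way:
1. the brass bush, still held in the fingers, is around the shaft with its underside less than 20 mm above the seat (horizontal distance between brass_bush and shaft_seat below 0.013 m and angle between brass_bush's own z axis and vertical below 0.17 rad and z of brass_bush in the frame of shaft_seat below 0.02 m and contact force between the fingers and brass_bush above 0.3 N), for 0.1 s.
At the end, for the whole second after the job is handed in: The brass bush is around the shaft (within 13 mm of its axis), its underside within 6 mm of the seat's level, tilted less than 10 degrees (0.17 rad), at rest and released; the silver and the black bush are within 25 mm of where they began (horizontal distance between brass_bush and shaft_seat below 0.013 m and angle between brass_bush's own z axis and vertical below 0.17 rad and z of brass_bush in the frame of shaft_seat between -0.006 and 0.006 m and linear speed of brass_bush below 0.02 m/s and distance of each of steel_bush, black_bush from where it was at the start of the episode below 0.025 m); the robot touches nothing.
It fails at once if the silver bush is moved by more than 25 mm (distance of steel_bush from where it was at the start of the episode above 0.025 m).
It fails at once if the black bush is moved by more than 25 mm (distance of black_bush from where it was at the start of the episode above 0.025 m).
It also fails if it takes over 38 s, if anything falls off the work surface, if the arm or the gripper's body presses on something with over 40 N, if the wrist force passes 120 N, or if a joint passes its speed limit or range.

## Working session

There is one attempt and no reset: what is moved stays moved. The work goes in short steps, Python scripts to look and compute and a tool call to move; the robot and the scene stay as the last step left them, time stands still between calls to the robot, and variables do not carry over. Pictures are saved under pics/ and viewed, at most 10 in all, crops included, and the job is handed in when it is done.

Besides the shell and the picture viewer there is one more tool, called after "Emit:" as a command line: name --argument value ..., lists and objects as JSON in quotes. play_rows: Moves the arm, as the interface text tells. Its arguments: {"type":"object","properties":{"translation":{"type":"array","items":{"type":"array","items":{"type":"number","minimum":-1,"maximum":1}}},"twist":{"type":"array","items":{"type":"array","items":{"type":"number","minimum":-1,"maximum":1}}},"gripper":{"type":"array","items":{"type":"number"}}},"required":["translation","twist","gripper"]}

```bash
mkdir -p pics
python3 - <<'E'
from bench import robot
import cv2,numpy as np
o=robot.get_obs();print(o['time'],o['tool_pos'],o['ee_rot'],o['width'])
for c in ['top','scene']:
    im=robot.snapshot(c);cv2.imwrite(f'pics/{c}1.png',im[:,:,::-1])
    for n in ['brass_bush','shaft_seat','steel_bush','black_bush']:
        for d in robot.spot_point(n,c)[:2]: print(c,n,np.round(d['centre'],4),round(d['score'],2))
E
```

```text
0.0 [0.15450357 0.52774944 0.40352452] [-3.13948207e+00 -2.08055380e-04  2.85677844e+00] 0.09393427763238064
top brass_bush [ 0.6411 -0.067  -0.0041] 0.67
top shaft_seat [0.5923 0.28   0.039 ] 0.76
top steel_bush [ 0.4886 -0.054   0.0013] 0.6
top black_bush [ 0.4834 -0.2099 -0.0012] 0.64
top black_bush [ 0.6411 -0.0715 -0.0022] 0.38
scene brass_bush [ 0.6427 -0.0689  0.0013] 0.72
scene shaft_seat [0.5894 0.2726 0.0327] 0.62
scene steel_bush [0.5894 0.2751 0.032 ] 0.57
scene black_bush [ 0.4776 -0.2075  0.0019] 0.63
```

View pics/top1.png

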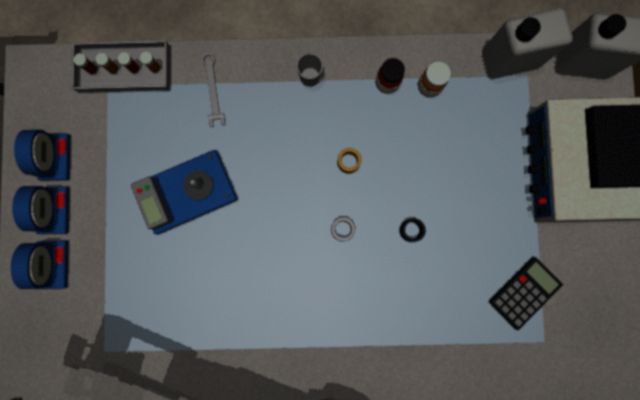

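View pics/scene1.png

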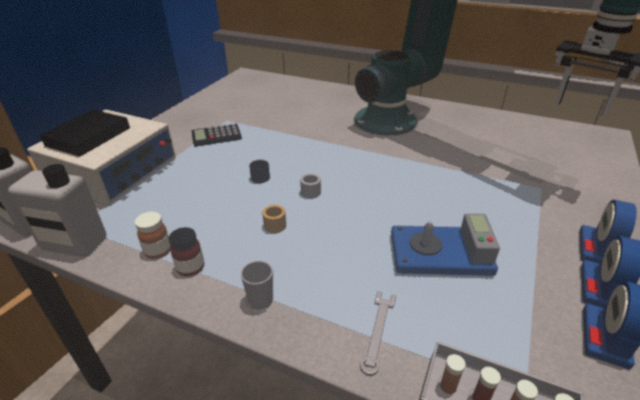

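The top view shows the brass bush at (349,160), silver at (343,228), black at (412,230), the seat at (199,184) and the grey box at (150,203). The box lies along +y of the tester, which is yawed about 0.37 rad. The scene-view hit for steel is wrong because it is the tester. I'll turn the tool to yaw 1.94 so the fingers close along the tester's x, clear of the box, then go above the brass bush.

Emit:
play_rows --translation '[[0, 0, 0], [0, 0, 0], [0, 0, 0], [0, 0, 0], [0, 0, 0], [0, 0, 0], [0, 0, 0], [0, 0, 0]]' --twist '[[0, 0, 1], [0, 0, 1], [0, 0, 1], [0, 0, 1], [0, 0, 1], [0, 0, 1], [0, 0, 1], [0, 0, 1]]' --gripper '[1, 1, 1, 1, 1, 1, 1, 1]'

```text
time: 1.3
tool_pos: [0.1545, 0.5278, 0.4047]
ee_rot: [3.141, -0.0, 2.053]
wrist_force: [-0.7, -0.0, -0.6]
width: 0.0937
finger_force: 0.0
```

Emit:
play_rows --translation '[[0, 0, 0], [0, 0, 0], [-0.9, 0.3, 0], [-0.9, 0.3, 0], [-0.9, 0.3, 0], [-0.9, 0.3, 0], [-0.9, 0.3, 0], [-0.9, 0.3, 0]]' --twist '[[0, 0, 1], [0, 0, 0.17], [0, 0, 0], [0, 0, 0], [0, 0, 0], [0, 0, 0], [0, 0, 0], [0, 0, 0]]' --gripper '[1, 1, 1, 1, 1, 1, 1, 1]'

```text
time: 2.1
tool_pos: [0.3002, 0.3511, 0.4049]
ee_rot: [3.141, -0.0, 1.942]
wrist_force: [0.7, 0.5, -1.1]
width: 0.0937
finger_force: 0.0
```

Emit:
play_rows --translation '[[-0.9, 0.3, 0], [-0.9, 0.3, 0], [-0.9, 0.3, 0], [-0.9, 0.3, 0], [-0.9, 0.3, 0], [-0.9, 0.3, 0], [-0.9, 0.3, 0], [-0.9, 0.3, 0]]' --twist '[[0, 0, 0], [0, 0, 0], [0, 0, 0], [0, 0, 0], [0, 0, 0], [0, 0, 0], [0, 0, 0], [0, 0, 0]]' --gripper '[1, 1, 1, 1, 1, 1, 1, 1]'

```text
time: 2.9
tool_pos: [0.4938, 0.117, 0.4049]
ee_rot: [3.141, -0.0, 1.941]
wrist_force: [1.0, 0.5, -0.3]
width: 0.0939
finger_force: 0.0
```

Emit:
play_rows --translation '[[-0.9, 0.3, 0], [-0.9, 0.3, 0], [-0.9, 0.3, 0], [-0.9, 0.3, 0], [0, 0, 0.5], [0, 0, 0.5], [0, 0, 0], [0, 0, 0]]' --twist '[[0, 0, 0], [0, 0, 0], [0, 0, 0], [0, 0, 0], [0, 0, 0], [0, 0, 0], [0, 0, 0], [0, 0, 0]]' --gripper '[1, 1, 1, 1, 1, 1, 1, 1]'

```text
time: 3.7
tool_pos: [0.5897, 0.0014, 0.3646]
ee_rot: [-3.141, -0.0, 1.941]
wrist_force: [0.5, 0.6, 0.7]
width: 0.0939
finger_force: 0.0
```

```bash
cat > h.py <<'E'
from bench import robot
import cv2,numpy as np
from scipy.spatial.transform import Rotation as Ro
def rows(goal):
    o=robot.get_obs();R=Ro.from_euler('xyz',o['ee_rot'])
    print('t',o['time'],'tcp',np.round(o['tool_pos'],4),'rot',np.round(o['ee_rot'],4))
    print('shift in row units',np.round(R.inv().apply(np.array(goal)-o['tool_pos'])/0.04,3))
def rim(mask,z,cam,K=None):
    "ellipse centre of largest blob's convex hull, cast on plane z"
    cs,_=cv2.findContours(mask.astype(np.uint8),cv2.RETR_EXTERNAL,cv2.CHAIN_APPROX_NONE)
    c=max(cs,key=cv2.contourArea);m=cv2.fitEllipse(cv2.convexHull(c));print('ellipse',m)
    return cast(m[0],z,cam)
def cast(px,z,m):
    K=np.array(m['camera_matrix']);R=Ro.from_rotvec(np.ravel(m['rvec'])).as_matrix();t=np.ravel(m['tvec'])
    C=-R.T@t;d=R.T@np.linalg.solve(K,[px[0],px[1],1]);return C+d*(z-C[2])/d[2]
def proj(p,m):
    return cv2.projectPoints(np.float64([p]),np.ravel(m['rvec']),np.ravel(m['tvec']),np.array(m['camera_matrix']),None)[0].ravel()
E
python3 - <<'E'
from h import *
m=robot.camera_model('wrist');im=robot.snapshot('wrist');cv2.imwrite('pics/w1.png',im[:,:,::-1])
for d in robot.spot_point('brass_bush','wrist')[:2]: print(np.round(d['centre'],4),d['score'])
for z in (0,.045): print(z,proj([.642,-.068,z],m))
rows([.642,-.068,.207])
E
```

```text
[ 6.436e-01 -6.520e-02 -1.000e-04] 0.59
0 [337.94120119 252.82491402]
0.045 [340.35128161 268.66622946]
t 3.8 tcp [0.5898 0.0016 0.3663] rot [3.1393e+00 1.0000e-03 1.9407e+00]
shift in row units [-2.09   0.578  3.985]
```

View pics/w1.png

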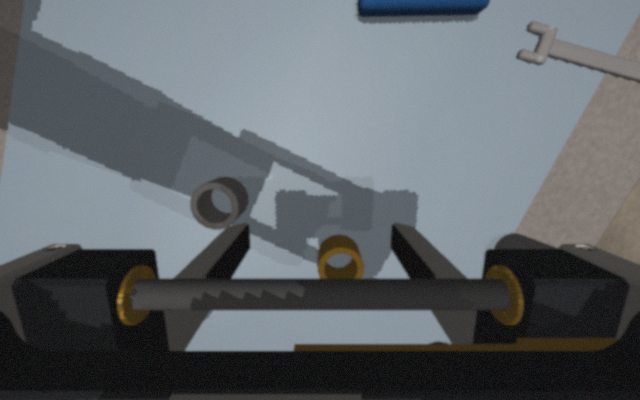

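The wrist view shows the brass bush at about (340,258) between the fingers, with its lower edge close to the gripper bar at row 280. The silver bush is at (219,203), clear. I'll fit the bush silhouette in the saved pictures.

Run:
```python
from h import *
from scipy.optimize import minimize
a=np.linspace(0,2*np.pi,60)
def fit(f,m,roi,maxrow):
    im=cv2.imread(f);h=cv2.cvtColor(im,cv2.COLOR_BGR2HSV)
    k=((h[...,0]>10)&(h[...,0]<32)&(h[...,1]>100)&(h[...,2]>40)).astype(np.uint8)
    r=np.zeros_like(k);x0,x1,y0,y1=roi;r[y0:y1,x0:x1]=1;k*=r
    pts=cv2.findNonZero(k);hull=cv2.convexHull(pts);S=8
    tgt=np.zeros((400,640),np.uint8);cv2.fillConvexPoly(tgt,hull,1)
    def ren(p):
        P=np.array([[p[0]+.027*np.cos(t),p[1]+.027*np.sin(t),z] for z in(0,.045) for t in a])
        q=cv2.projectPoints(P,np.ravel(m['rvec']),np.ravel(m['tvec']),np.array(m['camera_matrix']),None)[0].astype(np.float32)
        g=np.zeros((400,640),np.uint8);cv2.fillConvexPoly(g,np.round(cv2.convexHull(q)*16).astype(np.int32),255,cv2.LINE_AA,4);return g/255.
    def c(p): d=np.abs(ren(p)-tgt)[:maxrow];return d.sum()
    s=minimize(c,[.642,-.067],method='Nelder-Mead',options=dict(initial_simplex=[[.642,-.067],[.650,-.067],[.642,-.059]]))
    print(f,s.x,s.fun,k.sum(),cv2.boundingRect(pts));return s.x
fit('pics/w1.png',robot.camera_model('wrist'),(305,375,225,280),279)
fit('pics/top1.png',robot.camera_model('top'),(330,370,140,180),400)
rows([.642,-.066,.207])
```

```text
pics/w1.png [ 0.64549134 -0.07244657] 121.51764705882354 1298 (319, 236, 44, 44)
pics/top1.png [ 0.63919359 -0.06838851] 115.16862745098038 239 (338, 148, 23, 24)
t 3.8 tcp [0.5898 0.0016 0.3663] rot [3.1393e+00 1.0000e-03 1.9407e+00]
shift in row units [-2.043  0.596  3.985]
```

Emit:
play_rows --translation '[[-0.7, 0.2, 0], [-0.7, 0.2, 0], [-0.69, 0.18, 0], [0, 0, 0.6], [0, 0, 0.6], [0, 0, 0.6], [0, 0, 0.2], [0, 0, 0]]' --twist '[[0, 0, 0], [0, 0, 0], [0, 0, 0], [0, 0, 0], [0, 0, 0], [0, 0, 0], [0, 0, 0], [0, 0, 0]]' --gripper '[1, 1, 1, 1, 1, 1, 1, 1]'

```text
time: 4.6
tool_pos: [0.6414, -0.0679, 0.2842]
ee_rot: [-3.14, -0.001, 1.94]
wrist_force: [-0.7, -0.1, -0.0]
width: 0.0938
finger_force: 0.0
```

Run:
```python
from h import *
im=robot.snapshot('wrist');cv2.imwrite('pics/w2.png',im[:,:,::-1])
rows([.6424,-.068,.207])
```

```text
t 4.65 tcp [ 0.6417 -0.068   0.2857] rot [3.1405e+00 5.0000e-04 1.9403e+00]
shift in row units [-0.005  0.014  1.968]
```

View pics/w2.png

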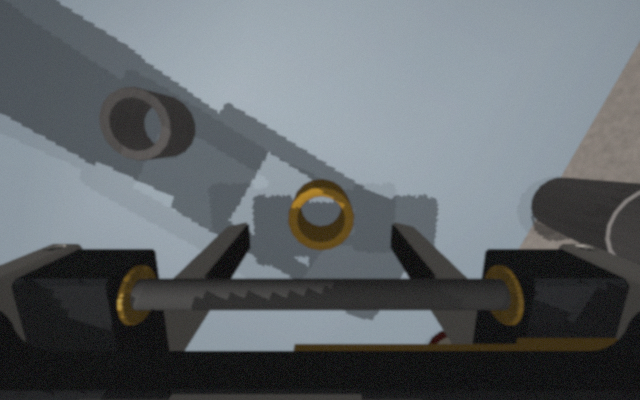

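The bush is fully visible now, with its top rim centred near (321,216), midway between the fingers. I'll cast the rim onto z=0.045.

Run:
```python
from h import *
m=robot.camera_model('wrist')
for px in [(321,215),(321,216.5),(321,218)]: print(np.round(cast(px,.045,m),4))
a=[proj([.6424+.027*np.cos(t),-.068+.027*np.sin(t),.045],m) for t in np.linspace(0,6.28,60)]
print(np.min(a,0),np.max(a,0))
h=cv2.cvtColor(cv2.imread('pics/w2.png'),cv2.COLOR_BGR2HSV)
k=((h[...,0]>10)&(h[...,0]<32)&(h[...,1]>100)&(h[...,2]>40));k[:160]=0;k[265:]=0;k[:,:270]=0;k[:,370:]=0
print(cv2.boundingRect(cv2.findNonZero(k.astype(np.uint8))))
```

```text
[ 0.6425 -0.0656  0.045 ]
[ 0.6429 -0.0667  0.045 ]
[ 0.6434 -0.0679  0.045 ]
[286.2700001  184.57364031] [353.35473051 249.07018009]
(289, 180, 64, 70)
```

Emit:
play_rows --translation '[[0, 0.04, 0.4], [0, 0, 0.4], [0, 0, 0.4], [0, 0, 0.4], [0, 0, 0.36], [0, 0, 0], [0, 0, 0], [0, 0, 0]]' --twist '[[0, 0, 0], [0, 0, 0], [0, 0, 0], [0, 0, 0], [0, 0, 0], [0, 0, 0], [0, 0, 0], [0, 0, 0]]' --gripper '[1, 1, 1, 1, 1, 1, 1, -1]'

```text
time: 5.45
tool_pos: [0.6434, -0.0677, 0.2072]
ee_rot: [3.14, 0.001, 1.94]
wrist_force: [-0.2, -0.0, 0.2]
width: 0.0889
finger_force: 0.0
```

Emit:
play_rows --translation '[[0, 0, 0], [0, 0, 0], [0, 0, 0], [0, 0, 0], [0, 0, 0], [0, 0, 0]]' --twist '[[0, 0, 0], [0, 0, 0], [0, 0, 0], [0, 0, 0], [0, 0, 0], [0, 0, 0]]' --gripper '[-1, -1, -1, -1, -1, -1]'

```text
time: 6.05
tool_pos: [0.6428, -0.0678, 0.2065]
ee_rot: [-3.141, -0.0, 1.94]
wrist_force: [-2.3, -0.5, 2.7]
width: 0.0536
finger_force: 30.0
```

Gripped at width 53.6 mm. I'll lift and move toward the tester, stopping short to look.

Emit:
play_rows --translation '[[0, 0, -0.4], [0, 0, -0.6], [0, 0, -0.8], [0, 0, -0.8], [0, 0, -0.8], [0, 0, -0.6], [0.5, 0.2, 0], [0.7, 0.2, 0]]' --twist '[[0, 0, 0], [0, 0, 0], [0, 0, 0], [0, 0, 0], [0, 0, 0], [0, 0, 0], [0, 0, 0], [0, 0, 0]]' --gripper '[-1, -1, -1, -1, -1, -1, -1, -1]'

```text
time: 6.85
tool_pos: [0.6409, -0.0178, 0.3677]
ee_rot: [3.139, 0.001, 1.937]
wrist_force: [-0.3, 0.8, -5.8]
width: 0.0532
finger_force: 30.0
```

Emit:
play_rows --translation '[[0.8, 0.3, 0], [0.8, 0.3, 0], [0.8, 0.3, 0], [0.7, 0.3, 0], [0.7, 0.2, 0], [0.5, 0.1, 0], [0, 0, 0], [0, 0, 0]]' --twist '[[0, 0, 0], [0, 0, 0], [0, 0, 0], [0, 0, 0], [0, 0, 0], [0, 0, 0], [0, 0, 0], [0, 0, 0]]' --gripper '[-1, -1, -1, -1, -1, -1, -1, -1]'

```text
time: 7.65
tool_pos: [0.6344, 0.1652, 0.3658]
ee_rot: [-3.141, 0.0, 1.941]
wrist_force: [-0.3, 0.1, -4.3]
width: 0.0537
finger_force: 30.0
```

Run:
```python
from h import *
im=robot.snapshot('wrist');m=robot.camera_model('wrist');cv2.imwrite('pics/w3.png',im[:,:,::-1])
for d in robot.spot_point('shaft_seat','wrist')[:2]: print(np.round(d['centre'],4),d['score'])
rows([.591,.277,.367])
for z in (.036,.092): print(proj([.591,.277,z],m))
for r,z in ((.034,.036),(.004,.092)):
    a=[proj([.591+r*np.cos(t),.277+r*np.sin(t),z],m) for t in np.linspace(0,6.28,60)];print(np.min(a,0),np.max(a,0))
```

```text
[0.5919 0.2781 0.0363] 0.59
t 7.75 tcp [0.6347 0.1641 0.366 ] rot [-3.1410e+00  4.0000e-04  1.9388e+00]
shift in row units [ 3.027e+00 -3.000e-03 -2.500e-02]
[319.71768697  78.34369427]
[319.61999632  65.03512098]
[286.21606435  41.45260461] [353.22223425 113.31544018]
[314.75807474  59.75260868] [324.47540473  70.2765413 ]
```

View pics/w3.png

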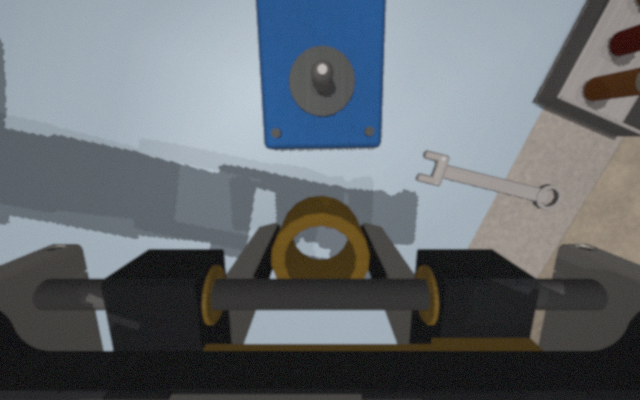

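The seat disc is centred near (322,81) and the shaft tip at (322,69), 2–4 px from where I predicted. The bush is held level at (321,255), and the tester is aligned with the fingers.

Run:
```python
from h import *
m=robot.camera_model('wrist');print(cast((322,69),.092,m),cast((322,81),.036,m))
g=cv2.cvtColor(cv2.imread('pics/w3.png'),cv2.COLOR_BGR2HSV)
k=(g[...,1]<110);k[:35]=0;k[122:]=0;k[:,:280]=0;k[:,362:]=0
k=k.astype(np.uint8);print(cv2.boundingRect(cv2.findNonZero(k)));print(rim(k,.036,m))
t=(g[...,2]>140);t[:55]=0;t[85:]=0;t[:,:310]=0;t[:,335:]=0
p=rim(t,.092,m);print(p);rows([p[0],p[1],.33])
```

```text
[0.5941459  0.27456742 0.092     ] [0.59430816 0.27517067 0.036     ]
(289, 45, 66, 72)
ellipse ((321.52032470703125, 80.52448272705078), (65.7857437133789, 70.83007049560547), 178.6434326171875)
[0.59368956 0.27541601 0.036     ]
ellipse ((321.8928527832031, 68.57335662841797), (9.522154808044434, 9.719463348388672), 133.4978790283203)
[0.59394529 0.27483955 0.092     ]
t 7.75 tcp [0.6347 0.1641 0.366 ] rot [-3.1410e+00  4.0000e-04  1.9388e+00]
shift in row units [2.951 0.047 0.9  ]
```

Emit:
play_rows --translation '[[0.4, 0.01, 0], [0.7, 0.01, 0], [0.7, 0.01, 0], [0.7, 0.01, 0], [0.46, 0, 0], [0, 0, 0.5], [0, 0, 0.5], [0, 0, 0.2]]' --twist '[[0, 0, 0], [0, 0, 0], [0, 0, 0], [0, 0, 0], [0, 0, 0], [0, 0, 0], [0, 0, 0], [0, 0, 0]]' --gripper '[-1, -1, -1, -1, -1, -1, -1, -1]'

```text
time: 8.55
tool_pos: [0.5927, 0.2759, 0.3156]
ee_rot: [-3.137, -0.0, 1.94]
wrist_force: [-0.2, 0.4, -4.2]
width: 0.0534
finger_force: 30.0
```

Emit:
play_rows --translation '[[0, 0, 0], [0, 0, 0]]' --twist '[[0, 0, 0], [0, 0, 0]]' --gripper '[-1, -1]'

```text
time: 8.75
tool_pos: [0.5936, 0.2758, 0.319]
ee_rot: [3.141, -0.0, 1.939]
wrist_force: [-0.4, -0.6, -4.6]
width: 0.0535
finger_force: 30.0
```

Run:
```python
from h import *
w=robot.snapshot('wrist');m=robot.camera_model('wrist')
s=robot.snapshot('scene')
a=cv2.resize(w[150:310,220:420],None,fx=2,fy=2);b=cv2.resize(s[150:310,340:540],None,fx=2,fy=2)
cv2.imwrite('pics/w4.png',np.hstack([a,b])[:,:,::-1])
rows([.5935,.2755,.2425])
o=robot.get_obs();p=o['tool_pos'];print(proj([p[0],p[1],p[2]-.2065+.045],m),proj([.5935,.2755,.092],m))
```

```text
t 8.85 tcp [0.5938 0.2758 0.32  ] rot [ 3.1388 -0.      1.9393]
shift in row units [-0.006 -0.014  1.937]
[318.36506286 259.51758242] [318.15680558 222.60672636]
```

View pics/w4.png

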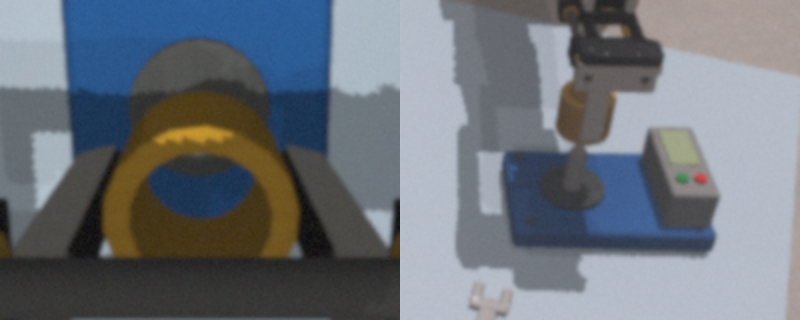

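The bush hangs directly over the shaft in both views. In the wrist crop the rim and disc are both at x≈200. I'll lower it in steps and watch the force.

Emit:
play_rows --translation '[[0, 0, 0.25], [0, 0, 0.25], [0, 0, 0.25], [0, 0, 0.25], [0, 0, 0], [0, 0, 0]]' --twist '[[0, 0, 0], [0, 0, 0], [0, 0, 0], [0, 0, 0], [0, 0, 0], [0, 0, 0]]' --gripper '[-1, -1, -1, -1, -1, -1]'

```text
time: 9.45
tool_pos: [0.5932, 0.276, 0.2774]
ee_rot: [-3.14, -0.0, 1.94]
wrist_force: [0.2, -0.5, -4.3]
width: 0.0534
finger_force: 30.0
```

Emit:
play_rows --translation '[[0, 0, 0.25], [0, 0, 0.2], [0, 0, 0.2], [0, 0, 0.1], [0, 0, 0], [0, 0, 0]]' --twist '[[0, 0, 0], [0, 0, 0], [0, 0, 0], [0, 0, 0], [0, 0, 0], [0, 0, 0]]' --gripper '[-1, -1, -1, -1, -1, -1]'

```text
time: 10.05
tool_pos: [0.5934, 0.276, 0.2483]
ee_rot: [3.142, -0.0, 1.94]
wrist_force: [0.4, 0.9, -4.2]
width: 0.0534
finger_force: 30.0
```

Emit:
play_rows --translation '[[0, 0, 0.05], [0, 0, 0], [0, 0, 0]]' --twist '[[0, 0, 0], [0, 0, 0], [0, 0, 0]]' --gripper '[-1, -1, -1]'

```text
time: 10.35
tool_pos: [0.5934, 0.276, 0.2465]
ee_rot: [3.141, -0.0, 1.94]
wrist_force: [-0.7, 0.5, -4.5]
width: 0.0534
finger_force: 30.0
```

Emit:
play_rows --translation '[[0, 0, 0.05], [0, 0, 0], [0, 0, 0]]' --twist '[[0, 0, 0], [0, 0, 0], [0, 0, 0]]' --gripper '[-1, -1, -1]'

```text
time: 10.65
tool_pos: [0.5933, 0.276, 0.2442]
ee_rot: [-3.141, -0.0, 1.94]
wrist_force: [-0.1, 0.2, -4.2]
width: 0.0534
finger_force: 30.0
```

Emit:
play_rows --translation '[[0, 0, 0.03], [0, 0, 0], [0, 0, 0]]' --twist '[[0, 0, 0], [0, 0, 0], [0, 0, 0]]' --gripper '[-1, -1, -1]'

```text
time: 10.95
tool_pos: [0.5933, 0.276, 0.243]
ee_rot: [-3.141, -0.0, 1.94]
wrist_force: [0.1, 0.7, -4.6]
width: 0.0535
finger_force: 30.0
```

Emit:
play_rows --translation '[[0, 0, 0.03], [0, 0, 0], [0, 0, 0]]' --twist '[[0, 0, 0], [0, 0, 0], [0, 0, 0]]' --gripper '[-1, -1, -1]'

```text
time: 11.25
tool_pos: [0.5934, 0.276, 0.2425]
ee_rot: [3.141, -0.0, 1.94]
wrist_force: [-1.4, -0.4, -1.7]
width: 0.0532
finger_force: 30.0
```

It made contact exactly at the expected height, so I'll release and retreat.

Emit:
play_rows --translation '[[0, 0, 0], [0, 0, 0], [0, 0, 0], [0, 0, 0], [0, 0, 0], [0, 0, 0], [0, 0, 0], [0, 0, 0]]' --twist '[[0, 0, 0], [0, 0, 0], [0, 0, 0], [0, 0, 0], [0, 0, 0], [0, 0, 0], [0, 0, 0], [0, 0, 0]]' --gripper '[1, 1, 1, 1, 1, 1, 1, 1]'

```text
time: 12.05
tool_pos: [0.5933, 0.276, 0.2419]
ee_rot: [3.142, -0.0, 1.94]
wrist_force: [-0.8, 0.3, -0.0]
width: 0.094
finger_force: 0.0
```

Emit:
play_rows --translation '[[0, 0, -0.2], [0, 0, -0.4], [0, 0, -0.6], [0, 0, -0.8], [0, 0, -0.8], [0, 0, -0.8], [0, 0, 0], [0, 0, 0]]' --twist '[[0, 0, 0], [0, 0, 0], [0, 0, 0], [0, 0, 0], [0, 0, 0], [0, 0, 0], [0, 0, 0], [0, 0, 0]]' --gripper '[1, 1, 1, 1, 1, 1, 1, 1]'

```text
time: 12.85
tool_pos: [0.5932, 0.2759, 0.3883]
ee_rot: [3.137, -0.0, 1.94]
wrist_force: [0.2, 0.2, -0.9]
width: 0.0942
finger_force: 0.0
```

Run:
```python
from h import *
s=robot.snapshot('scene')
cv2.imwrite('pics/s5.png',cv2.resize(s[150:310,340:540],None,fx=3,fy=3)[:,:,::-1])
print([np.round(d['centre'],4) for d in robot.spot_point('brass_bush','scene')[:1]],robot.get_obs()['wrist_force'])
```

```text
[array([0.5952, 0.2774, 0.0393])] [ 0.09418036 -0.21189947  0.00209559]
```

View pics/s5.png

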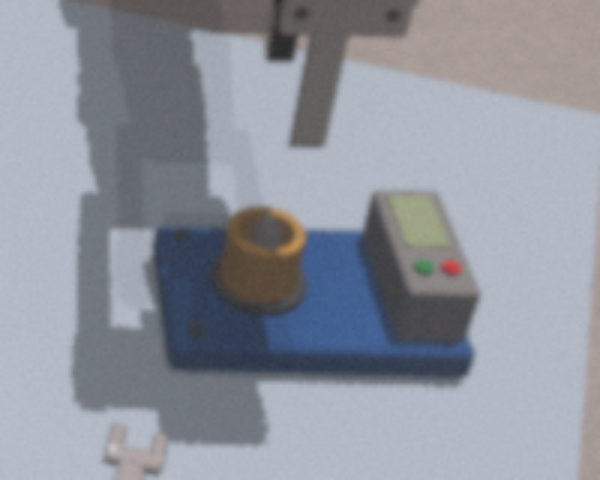

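The crop shows the brass bush upright and flat on the seat at (262,257), with the shaft tip showing in its bore at (268,230) and the gripper clear above it.

```bash
python3 -c "
from bench import robot
print(robot.close_job())"
```

```text
the job is handed in; nothing more can be done
None
```

The brass bush was lowered in the grip onto its seat around the shaft, released sitting flat, and the job was handed in at about 13 s; the silver and black bushes were not touched.

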